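# Latch the photo-paper dry box

### The job

Close the dry box on the printer cart: swing its lid down, then hold the lid pressed home against its spring lifter while you turn the wing knob clockwise a quarter turn to its stop, so that the hidden tongue catches under the frame edge and keeps the lid shut when you let go. Never slam or lean on the lid or force the wing when the tongue catches on the edge (a 25 N load on the frame edge is too much), and leave the other things on the cart where they are.

Things in the scene. Friction and masses are not known exactly. Their poses are not given: they have to be found in the camera images.
- case: White plastic dry box, fixed to the cart, 260 (x, front to back) x 220 (y) x 90 mm high, open on top under a grey lid. Origin: centre of its underside. x points from the front to the hinge side, z up.
- case_hinge (a point): Middle of the lid's hinge line, on the back of the case, 131 mm behind the case centre and 95 mm above the cart. The hinge line runs along the case's y axis; this point does not move with the lid.
- lid (a joint): Lid angle, rad: 0 = level, grows as the front edge rises. Starts at 0.5 to 0.75; a stiff hinge (0.45 N m) keeps it where it is left. Grey plate 265 (hinge line to front edge) x 226 x 10 mm, its underside passing through the hinge line. Lowered and let go it stays ajar 4 mm or more above home on the lifter. Pressed on the wing knob, 7 to 14 N bring it home on the frame edge, at -0.02 to 0.02.
- lid_push (a point): Point on the lid's upper face, midway across, 235 mm from the hinge line and 30 mm from the front edge (moves with the lid): beside it, left or right of the wing knob, is free plate to push on.
- edge_nominal (a point): Nominal middle of the top of the frame edge (strike), 241 mm from the hinge line: a rigid steel bar under the lid, 20 mm front to back, 110 mm wide, 8 mm thick, on which the lid lands hard when home. Its real height was set by hand, differs by up to 4.5 mm from this point either way and is not measured: feel for it. It must never carry more than 25 N from lid and tongue.
- lifter_free (a point): Middle between the tops of the two unloaded lifter pads (80 mm to either side of this point), under the lid at 241 mm from the hinge line, 16 mm above edge_nominal. Fixed point of the case. The pads are sprung together, 0.5 N per mm, and push the lid open again until it is latched.
- wing (a joint): Wing knob angle, rad: 0 = tongue withdrawn, wing lying across (along the case's y); grows clockwise from above to a stop at 1.5, where the wing points front to back. Starts at 0.05 to 0.4; light friction (0.05 N m), stays where it is left, can be turned with a 20 N grip.
- wing_grip (a point): Grip point of the wing knob (moves with lid and knob), on its axis, 204 mm from the hinge line, midway across the lid. Black wing 50 mm long, 10 thick, 24 tall, on a black flange of 56 mm diameter that turns with it. This point is 13 mm above the flange's top, 11 mm below the wing's top; z square to the lid, y along the wing. The lid's upper face is 6 mm below the flange's top.
- tongue_tip (a point): Top of the tip of the steel cam tongue hidden under the lid, 40 mm from the knob axis, 9.5 mm below the lid's underside; 12 mm wide, 5 thick. At wing 0 it points to the case's -y, at the stop to its -x (front). It meets the bar at about 0.5 rad and passes beneath only with the lid within 1.5 mm of home, else it jams on the bar's side. Once under, it holds the lid alone, up to 3 mm above home.
- hub: Bystander: teal USB hub, 45 x 100 x 22 mm, loose. Origin: centre of its underside.
- pot: Bystander: white ceramic planter pot with a succulent, 90 mm wide, 120 mm tall, loose. Origin: centre of its underside.
- clip: Bystander: chrome binder clip, about 45 x 41 x 16 mm, loose. Origin: centre of its underside.

How it is judged:
By the outcome, as a careful person would: the job done as asked, in the order asked, and still so for the second after the job is handed in, with the robot touching nothing.
It also fails if it takes over 58 s, if anything falls off the work surface, if the arm or the gripper's body presses on something with over 40 N, if the wrist force passes 120 N, or if a joint passes its speed limit or range.

### The arm

A 6-joint arm with a two-finger parallel gripper is mounted at the origin on the work surface. World frame = base frame: x ahead of the robot, y to its left, z up, the work surface at z = 0. Lengths are in mm, angles in degrees, forces in N, time in s.
With the tool pointing down it reaches from about 275 to 775 mm from the base axis. Payload 14.6 kg.
Tool frame: the origin (TCP) lies at the very end of the fingers, on their centre line; the grasp point (between the pads) lies 19 mm behind it; z points along the fingers, y is the direction in which the jaws open and shut (so a half turn about z gives the same grasp; the last joint's range is limited). The gripper opens to 85 mm and grips with 20 to 120 N. Pads are 22 mm wide; open, the fingers measure 114 mm over their backs; the gripper's body (76 mm by 85 mm) begins 54 mm behind the grasp point. The pads swing forward as they close: fully open they stand 13 mm farther back than shut.
Start: joints at [66.732, 15.075, -2.767, 72.158, 0, 81.102], TCP at [130.298, 508.577, 231.278] pointing down, gripper open.
Joint ranges: [-151.79, 151.79], [-50.71, 97.33], [-67.44, 78.34], [-121.81, 120.89], [-77.56, 73.72], [-180, 180]. Speed limits (degrees/s): [108.29, 108.29, 147.25, 159.86, 180, 180].

### API

Orientations are given as [roll, pitch, yaw] about the fixed x, y, z axes, in that order (R = Rz(yaw) Ry(pitch) Rx(roll)).
In Python, from bench import * gives the robot as it stands.
- The arm moves only by the tool arm_command, never from a script. Its argument "increments" is a list that holds one entry, the list of rows, each a list of 7 numbers: the finger opening in mm, from 0 to 85.4, then the shift along the tool's x, y, z in mm, then the turn, a rotation vector about the tool's x, y, z in degrees. In form: [[[jaw, dx, dy, dz, rx, ry, rz], ...]]. A call has 1 to 5 rows; each row is the pose to reach, as a shift and turn from the pose commanded when the call began, along the tool's axes at that moment; what a row does not reach only later rows make up. A row lasts 1/10 s, in which the tool goes at most 50 mm and 8.59 degrees, less where a joint would pass 70% of its speed; a pose out of reach is approached as far as the arm can. A call with a gripper value outside its range is refused whole. The fingers move at their own pace and stop on an object; the grip force is fixed at half the most. Time passes only in rows, so rows that repeat a pose let the fingers close. It gives the time, the measured TCP pose, the force and the opening at its end, in the units of the state.
- observe(): the state, without advancing time (a new reading comes with each control period).
- get_image(name): name is "scene" or "side" or "wrist"; returns a dict with "img" (384x512x3 uint8, red, green, blue), "mtx" (3x3 intrinsics, pixels), "k1" (the pictures are not rectified: a ray, as slopes to the right and down, at radius r is drawn at 1 + k1 r^2 times it, then the intrinsics apply), "rvec" (rotation vector, rad) and "tvec" (3), from world to camera coordinates, as OpenCV has them. Camera axes: x right, y down, z forward; pixel columns grow to the right and rows downward; lengths in mm; the calibration is good to about 2 mm. A picture is of the moment at which its call begins. There is no depth.
- finish_job(): hands the job in, once; it reports no verdict.
The state is a dict: "time": time; "qpos": joint angles; "joint_velocities": joint speeds; "tau": joint torques, N m; "ee_pos": TCP position; "tool_rot": TCP orientation; "ft_force": force on the tool from outside, world axes, zero at the start; "ft_torque": the same for the moment, N m; "finger_gap": finger opening in mm.
Only numpy, scipy, OpenCV 4.12 (cv2) and the standard library are available. Lean on these libraries where they do the work, as an engineer would, in place of code of your own. Each camera call takes 0.05 s, during which the arm holds its last target.

## Working session

There is one attempt and no reset: what is moved stays moved. The work goes in short steps, Python scripts to look and compute and a tool call to move; the robot and the scene stay as the last step left them, time stands still between calls to the robot, and variables do not carry over. Pictures are saved under pics/ and viewed, and the job is handed in when it is done.

Besides the shell and the picture viewer there is one more tool, called after "Call:" by a JSON object that holds its "api" and its "payload". arm_command: Moves the arm, as the interface text tells. Its arguments: {"type":"object","properties":{"increments":{"type":"array","items":{"type":"array","items":{"type":"array","items":{"type":"number"}}}}},"required":["increments"]}

```bash
ls; mkdir -p pics
python3 - <<'E'
from bench import *
import cv2
s=observe();print({k:s[k] for k in s})
for n in ["scene","side","wrist"]:
    d=get_image(n);cv2.imwrite(f"pics/{n}0.png",d["img"][:,:,::-1]);import pickle;pickle.dump(d,open(f"{n}0.pkl","wb"))
    print(n,d["mtx"],d["k1"],d["rvec"],d["tvec"])
E
```

```text
pics
{'time': 0.0, 'qpos': array([ 6.67329961e+01,  1.51001531e+01, -2.80455041e+00,  7.21580457e+01,
       -1.51709175e-04,  8.11023895e+01]), 'joint_velocities': array([ 0.07086061,  0.08461249,  0.05725712, -0.00614255,  0.06913196,
        0.1239005 ]), 'tau': array([ 2.94017867e-03, -6.37620664e+01,  3.84583354e+01,  1.33609344e-02,
        7.77094783e-05,  1.06050422e-05]), 'ee_pos': array([130.18172627, 508.31751953, 230.80811981]), 'tool_rot': array([-1.79937982e+02, -9.55549624e-03,  1.65630602e+02]), 'ft_force': array([0.41812151, 0.2587903 , 0.06056495]), 'ft_torque': array([ 0.05679769,  0.02747915, -0.00016239]), 'finger_gap': 85.04199521257642}
scene [[398.98173392   0.         256.2855968 ]
 [  0.         398.98173392 190.25413427]
 [  0.           0.           1.        ]] -0.11475286027240364 [ 2.52342042e+00 -1.41063795e-03  7.48173409e-03] [-608.67584594   40.63744524 1096.08318596]
side [[454.54507926   0.         249.95545502]
 [  0.         454.54507926 197.604332  ]
 [  0.           0.           1.        ]] -0.11823880500656264 [ 2.38834356 -0.47286906  0.20363886] [-556.4339987   220.65998819 1008.99372489]
wrist [[335.59024949   0.         254.08136936]
 [  0.         335.59024949 189.76343714]
 [  0.           0.           1.        ]] -0.0015353355462423394 [-2.26249815 -1.75609989 -0.2951716 ] [-524.78300763  -42.52953586  379.51094968]
```

View pics/scene0.png

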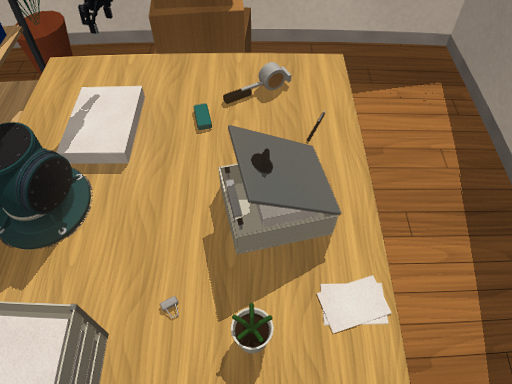

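View pics/side0.png

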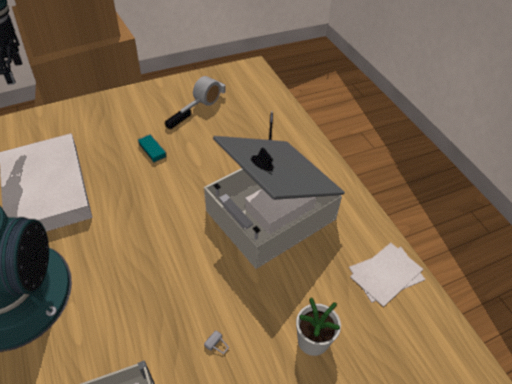

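View pics/wrist0.png

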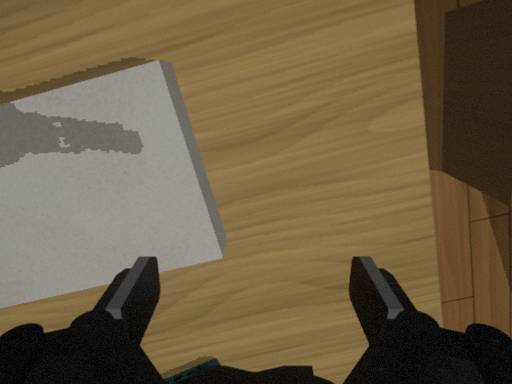

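The scene view shows the box at about (285,195) with the lid raised and the wing at (262,160). The hub is at (203,117), the clip at (169,304) and the pot at (252,328). I'll enlarge the box next.

Run:
```python
import cv2
a=cv2.imread("pics/scene0.png")[115:265,205:355];cv2.imwrite("pics/sc_z.png",cv2.resize(a,(600,600),interpolation=2))
a=cv2.imread("pics/side0.png")[125:275,195:355];cv2.imwrite("pics/si_z.png",cv2.resize(a,(640,600),interpolation=2))
```

```text
(no output)
```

View pics/sc_z.png

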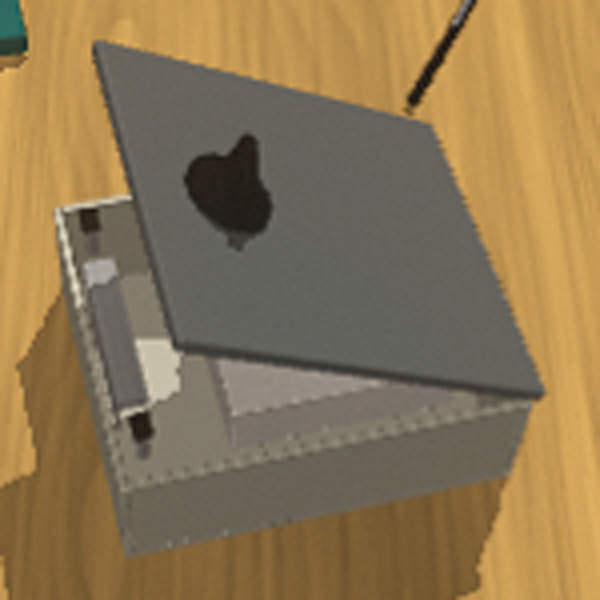

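View pics/si_z.png

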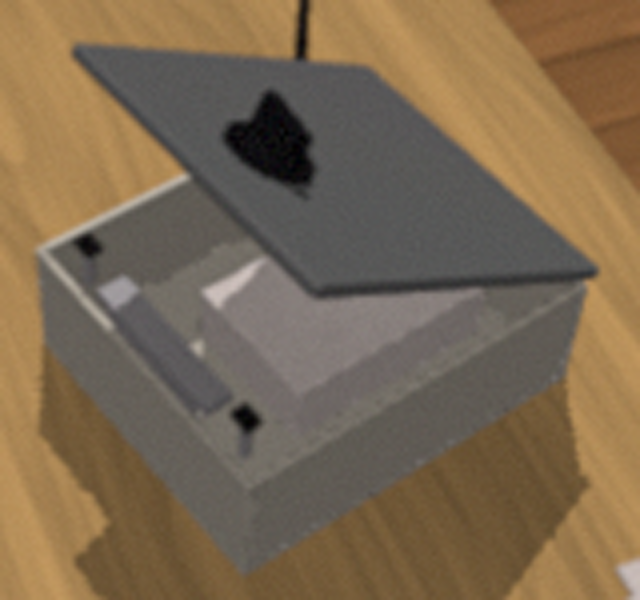

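```bash
cat > geo.py <<'E'
import numpy as np,cv2,pickle
from scipy.spatial.transform import Rotation as R
def proj(d,P):
    P=np.asarray(P,float).reshape(-1,3)
    p,_=cv2.projectPoints(P,d["rvec"],d["tvec"],d["mtx"],np.array([d["k1"],0,0,0,0.]));return p.reshape(-1,2)
def case(c,P):
    x,y,yaw=c[:3];P=np.atleast_2d(np.asarray(P,float))
    return R.from_euler('z',yaw).apply(P)+[x,y,0]
def lid(c,th,P): # P: (r,y,h)
    P=np.atleast_2d(np.asarray(P,float));r,y,h=P.T
    return case(c,np.c_[131-r*np.cos(th)+h*np.sin(th),y,95+r*np.sin(th)+h*np.cos(th)])
E
cat > fit.py <<'E'
from geo import *
from scipy.optimize import least_squares
sc=pickle.load(open("scene0.pkl","rb"));si=pickle.load(open("side0.pkl","rb"))
L=[(265,113,10),(265,-113,10),(0,-113,10),(0,113,10)]
z=lambda p,o:(np.array(p)+.5)/4-.5+o
osc=np.array([205,115]);osi=np.array([195,125])
scL=z([(97,42),(178,343),(543,388),(432,123)],osc);siL=z([(75,47),(315,290),(597,270),(370,67)],osi)
scC=[(-130,-110,90),(-130,-110,0),(-130,110,90),(130,-110,0)];scCp=z([(122,487),(132,555),(57,210),(503,478)],osc)
siC=[(-130,110,90),(-130,110,0),(-130,-110,90),(-130,-110,0),(130,-110,0)];siCp=z([(40,250),(45,345),(247,487),(245,572),(565,375)],osi)
def f(v):
    c,th=v[:3],v[3]
    return np.concatenate([(proj(sc,lid(c,th,L))-scL).ravel(),(proj(si,lid(c,th,L))-siL).ravel(),(proj(sc,case(c,scC))-scCp).ravel(),(proj(si,case(c,siC))-siCp).ravel()])
r=least_squares(f,[620,0,0.1,.6],loss='soft_l1');print(r.x,np.degrees(r.x[2:]));print(f(r.x).reshape(-1,2).round(2))
np.save("fit.npy",r.x)
c,th=r.x[:3],r.x[3]
for n,p in dict(hinge=(0,0,0),push=(235,0,10),grip=(204,0,29),front=(265,0,10)).items(): print(n,lid(c,th,p).round(1),lid(c,0,p).round(1))
E
python3 fit.py
```

```text
[ 6.57964549e+02 -1.07325912e+01  2.31229707e-01  5.16254331e-01] [13.24848629 29.5791943 ]
[[-0.81 -0.82]
 [-0.21  0.11]
 [ 1.58  0.89]
 [ 0.41 -0.71]
 [-0.72 -0.39]
 [ 1.05  0.58]
 [ 1.98 -0.19]
 [-0.03 -0.95]
 [-0.52  0.1 ]
 [-1.6   0.17]
 [-0.85 -1.35]
 [ 1.99 -1.18]
 [-0.99 -0.51]
 [-0.26 -0.97]
 [ 0.61  0.46]
 [-0.08  1.07]
 [ 0.42  0.48]]
hinge [[785.5  19.3  95. ]] [[785.5  19.3  95. ]]
push [[591.3 -26.4 219.7]] [[556.7 -34.6 105. ]]
grip [[626.7 -18.1 220.9]] [[586.9 -27.5 124. ]]
front [[566.  -32.4 234.5]] [[527.5 -41.4 105. ]]
```

```bash
cat > inc.py <<'E'
from geo import *
from bench import observe
def cur():
    s=observe();return np.array(s["ee_pos"]),R.from_euler('xyz',s["tool_rot"],degrees=True)
def to(p,yaw,tilt=None,base=None):
    P,Q=base or cur();Qt=R.from_euler('xyz',[180,0,yaw],degrees=True)
    if tilt is not None: Qt=tilt*Qt
    d=Q.inv().apply(np.array(p)-P);r=(Q.inv()*Qt).as_rotvec(degrees=True)
    print("inc",d.round(1),r.round(1))
E
python3 - <<'E'
from inc import *
w=pickle.load(open("wrist0.pkl","rb"));Rm=R.from_rotvec(w["rvec"].ravel());C=-Rm.inv().apply(w["tvec"].ravel())
P,Q=cur();print("cam",C,"in tool",Q.inv().apply(C-P),"view dir tool",Q.inv().apply(Rm.inv().apply([0,0,1])), Q.inv().apply(Rm.inv().apply([0,1,0])))
to([400,150,380],91)
# bystander locations
from scipy.optimize import least_squares
sc=pickle.load(open("scene0.pkl","rb"));si=pickle.load(open("side0.pkl","rb"))
for n,a,b,h in [("hub",(203,117),(152,149),20),("clip",(169,303),(214,342),8),("pot",(252,328),(318,322),115)]:
    r=least_squares(lambda v:np.r_[proj(sc,[v[0],v[1],v[2]])[0]-a,proj(si,[v[0],v[1],v[2]])[0]-b],[500,0,h]);print(n,r.x.round(),r.cost.round(1))
E
```

```text
cam [ 48.97976451 529.10963328 372.664066  ] in tool [  83.85622906   -0.20329313 -141.70041351] view dir tool [-3.26847769e-01  8.98982629e-04  9.45076573e-01] [-9.45076993e-01 -1.91859424e-04 -3.26847732e-01]
inc [-350.3 -280.3 -148.9] [-0.   0.  74.6]
hub [435. 344.   1.] 0.0
clip [ 402. -283.    6.] 0.4
pot [ 598. -360.   87.] 1.7
```

Call:
{"api": "arm_command", "payload": {"increments": [[[85, -70, -56, -110, 0, 0, 8], [85, -110, -90, -149, 0, 0, 16], [85, -150, -120, -149, 0, 0, 24], [85, -190, -150, -149, 0, 0, 32], [85, -230, -180, -149, 0, 0, 40]]]}}

```text
time: 0.65
ee_pos: [255.5, 344.0, 361.1]
tool_rot: [179.9, -0.0, 125.4]
ft_force: [1.0, 0.0, -0.2]
finger_gap: 85.5
```

Run:
```python
from inc import *
s=observe();print(s["time"],s["ee_pos"],s["tool_rot"])
to([580,10,380],91)
```

```text
0.65 [255.52476824 344.04840751 361.14447066] [ 1.79922486e+02 -1.00745484e-02  1.25361005e+02]
inc [-460.2   71.3  -18.8] [ 0.1 -0.  34.4]
```

Call:
{"api": "arm_command", "payload": {"increments": [[[85, -48, 7, -10, 0, 0, 8], [85, -96, 14, -15, 0, 0, 16], [85, -144, 21, -19, 0, 0, 24], [85, -192, 28, -19, 0, 0, 31], [85, -240, 35, -19, 0, 0, 34]]]}}

```text
time: 1.15
ee_pos: [424.2, 168.8, 379.0]
tool_rot: [180.0, -0.0, 91.3]
ft_force: [0.7, 1.0, 0.3]
finger_gap: 85.3
```

Run:
```python
from inc import *
s=observe();print(s["time"],s["ee_pos"],s["tool_rot"])
to([580,10,380],91)
```

```text
1.15 [424.18566098 168.77702781 379.0320257 ] [ 1.79983341e+02 -6.97841725e-03  9.13456381e+01]
inc [-162.4  152.    -0.9] [ 0.  -0.   0.3]
```

Call:
{"api": "arm_command", "payload": {"increments": [[[85, -32, 30, 0, 0, 0, 0], [85, -64, 60, 0, 0, 0, 0], [85, -97, 90, 0, 0, 0, 0], [85, -130, 122, 0, 0, 0, 0], [85, -160, 150, 0, 0, 0, 0]]]}}

```text
time: 1.65
ee_pos: [578.8, 13.1, 378.5]
tool_rot: [-180.0, -0.0, 91.6]
ft_force: [0.9, 0.2, 0.1]
finger_gap: 84.9
```

Run:
```python
from bench import *
import cv2,pickle
d=get_image("wrist");s=observe();print(s["time"],s["ee_pos"],s["tool_rot"])
pickle.dump(d,open("wrist1.pkl","wb"));cv2.imwrite("pics/wrist1.png",d["img"][:,:,::-1])
```

```text
1.7 [581.91746523   9.45760866 376.53607863] [-1.79874581e+02  5.30991027e-02  9.14673183e+01]
```

View pics/wrist1.png

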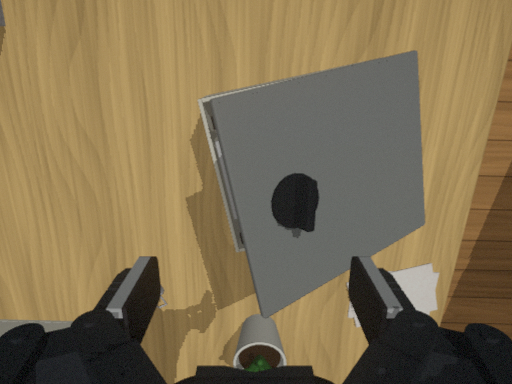

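The lid's corners show at (212,98), (264,315), (425,220) and (416,52), and the wing is at (297,203). I'll zoom in on the wing.

Run:
```python
import cv2
import numpy as np
a=cv2.imread("pics/wrist1.png")[160:245,255:340];a=np.clip(a.astype(float)*2.2,0,255).astype('uint8');cv2.imwrite("pics/w1z.png",cv2.resize(a,(595,595),interpolation=2))
```

```text
(no output)
```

View pics/w1z.png

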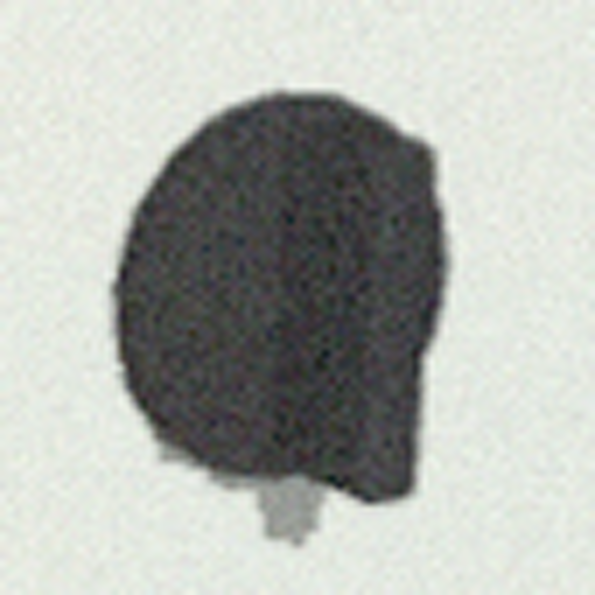

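```bash
cat > fit2.py <<'E'
exec(open("fit.py").read().split("def f(v)")[0])
w=pickle.load(open("wrist1.pkl","rb"));wL=np.array([(212,98),(264,315),(425,220),(416,52)],float)
def f(v):
    c,th=v[:3],v[3]
    return np.concatenate([2*(proj(w,lid(c,th,L))-wL).ravel(),(proj(sc,lid(c,th,L))-scL).ravel(),(proj(si,lid(c,th,L))-siL).ravel(),(proj(sc,case(c,scC))-scCp).ravel(),(proj(si,case(c,siC))-siCp).ravel()])
r=least_squares(f,[655,-10,.2,.5],loss='soft_l1');print(r.x,np.degrees(r.x[2:]));print(f(r.x).reshape(-1,2).round(2)[:8])
np.save("fit.npy",r.x)
c,th=r.x[:3],r.x[3]
for n,p in dict(hinge=(0,0,0),push=(235,0,10),grip=(204,0,29),front=(265,0,10)).items(): print(n,lid(c,th,p).round(1),lid(c,0,p).round(1))
print("w zoom of flange centre",(proj(w,lid(c,th,(204,0,16)))-[255,160])*7)
for ph in (0,.1,.2,.3,.4):
    print(ph,((proj(w,lid(c,th,[(204-s*25*np.sin(ph),s*25*np.cos(ph),40) for s in (1,-1)]))-[255,160])*7).round())
E
python3 fit2.py
```

```text
[ 6.58218468e+02 -1.09155685e+01  2.31015330e-01  5.23351462e-01] [13.23620338 29.98582995]
[[-4.23 -0.09]
 [-1.66  9.16]
 [ 1.89  8.9 ]
 [ 4.72 -6.83]
 [-0.32 -1.32]
 [ 0.36 -0.34]
 [ 1.71  0.97]
 [ 0.54 -0.65]]
hinge [[785.7  19.1  95. ]] [[785.7  19.1  95. ]]
push [[592.5 -26.4 221.1]] [[557.  -34.7 105. ]]
grip [[627.8 -18.1 222.1]] [[587.2 -27.6 124. ]]
front [[567.2 -32.3 236.1]] [[527.8 -41.6 105. ]]
w zoom of flange centre [[286.55958522 283.68508818]]
0 [[366. 146.]
 [422. 490.]]
0.1 [[381. 141.]
 [408. 497.]]
0.2 [[397. 137.]
 [393. 501.]]
0.3 [[412. 136.]
 [378. 504.]]
0.4 [[427. 136.]
 [364. 505.]]
```

Run:
```python
from bench import *
import cv2,pickle,numpy as np
d=get_image("wrist");s=observe();print(s["time"],s["ee_pos"],s["tool_rot"])
pickle.dump(d,open("wrist2.pkl","wb"));cv2.imwrite("pics/wrist2.png",d["img"][:,:,::-1])
import fit2
from geo import *
c,th=fit2.c,fit2.th
im=cv2.resize(d["img"][:,:,::-1][30:340,180:450],None,fx=1.9,fy=1.9,interpolation=cv2.INTER_CUBIC)
q=lambda p:(np.array(p)-[180,30])*1.9
for P in fit2.L: cv2.circle(im,tuple(q(proj(d,lid(c,th,P))[0]).round().astype(int)),3,(0,0,255),1)
for ph,col in((0,(255,0,0)),(.2,(0,255,0)),(.4,(0,0,255))):
  a,b=q(proj(d,lid(c,th,[(204-s*25*np.sin(ph),s*25*np.cos(ph),40) for s in (1,-1)]))).round().astype(int)
  cv2.line(im,tuple(a),tuple(b),col,1)
cv2.imwrite("pics/w2o.png",im)
```

```text
1.75 [580.22506287  11.55268206 376.60105335] [-1.79841971e+02  1.21661084e-02  9.14356773e+01]
[ 6.58218468e+02 -1.09155685e+01  2.31015330e-01  5.23351462e-01] [13.23620338 29.98582995]
[[-4.23 -0.09]
 [-1.66  9.16]
 [ 1.89  8.9 ]
 [ 4.72 -6.83]
 [-0.32 -1.32]
 [ 0.36 -0.34]
 [ 1.71  0.97]
 [ 0.54 -0.65]]
hinge [[785.7  19.1  95. ]] [[785.7  19.1  95. ]]
push [[592.5 -26.4 221.1]] [[557.  -34.7 105. ]]
grip [[627.8 -18.1 222.1]] [[587.2 -27.6 124. ]]
front [[567.2 -32.3 236.1]] [[527.8 -41.6 105. ]]
w zoom of flange centre [[286.55958522 283.68508818]]
0 [[366. 146.]
 [422. 490.]]
0.1 [[381. 141.]
 [408. 497.]]
0.2 [[397. 137.]
 [393. 501.]]
0.3 [[412. 136.]
 [378. 504.]]
0.4 [[427. 136.]
 [364. 505.]]
```

View pics/w2o.png

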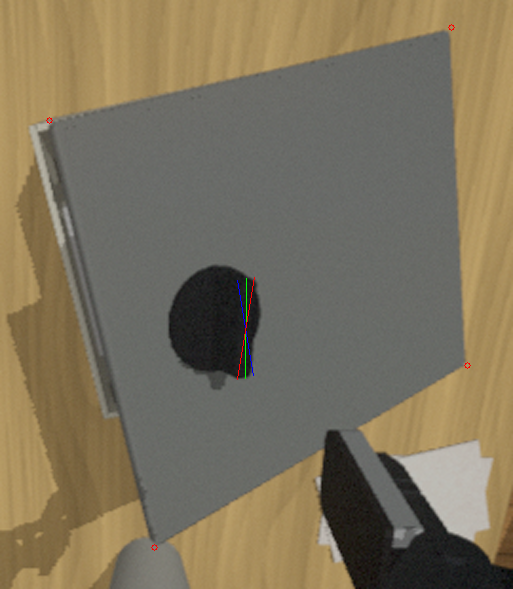

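Run:
```python
from inc import *
f=np.load("fit.npy");c=f[:3]
print(cur()[0])
for th in (f[3],.45,.4,.3,.2,.1,.05): print(th,lid(c,th,(225,52,10)).round(1))
p=lid(c,f[3],(225,52,10))[0]+[0,0,30]
to(p,91.4)
```

```text
[580.22506287  11.55268206 376.60105335]
0.5233514615308267 [[589.   26.2 216.1]]
0.45 [[580.8  24.3 201.9]]
0.4 [[575.9  23.1 191.8]]
0.3 [[567.5  21.2 171. ]]
0.2 [[561.1  19.7 149.5]]
0.1 [[556.9  18.7 127.4]]
0.05 [[555.6  18.4 116.2]]
inc [ 14.5   9.5 130.5] [-0.2  0.   0. ]
```

Call:
{"api": "arm_command", "payload": {"increments": [[[0, 10, 7, 30, 0, 0, 0], [0, 14, 9, 60, 0, 0, 0], [0, 14, 9, 90, 0, 0, 0], [0, 14, 9, 115, 0, 0, 0], [0, 14, 9, 130, 0, 0, 0]]]}}

```text
time: 2.25
ee_pos: [585.1, 29.8, 247.0]
tool_rot: [-179.9, -0.0, 91.7]
ft_force: [0.3, -0.4, 0.2]
finger_gap: 11.7
```

Call:
{"api": "arm_command", "payload": {"increments": [[[0, 0, 0, 0, 0, 0, 0], [0, 0, 0, 4, 0, 0, 0], [0, 0, 0, 8, 0, 0, 0], [0, 0, 0, 12, 0, 0, 0], [0, 0, 0, 16, 0, 0, 0]]]}}

```text
time: 2.75
ee_pos: [586.4, 29.2, 233.0]
tool_rot: [180.0, 0.0, 91.6]
ft_force: [0.5, -0.1, 0.4]
finger_gap: -0.3
```

Run:
```python
from bench import *
import cv2,pickle,numpy as np
d=get_image("side");s=observe();print(s["time"],s["ee_pos"],s["tool_rot"],s["ft_force"],s["finger_gap"])
cv2.imwrite("pics/side2.png",cv2.resize(d["img"][75:275,150:390,::-1],None,fx=3,fy=3))
```

```text
2.8 [586.16972332  29.16743679 232.26403151] [-1.79980601e+02 -1.93980246e-03  9.16275574e+01] [-0.7625098  -0.19103434 -0.38510608] -0.14115083313175042
```

View pics/side2.png

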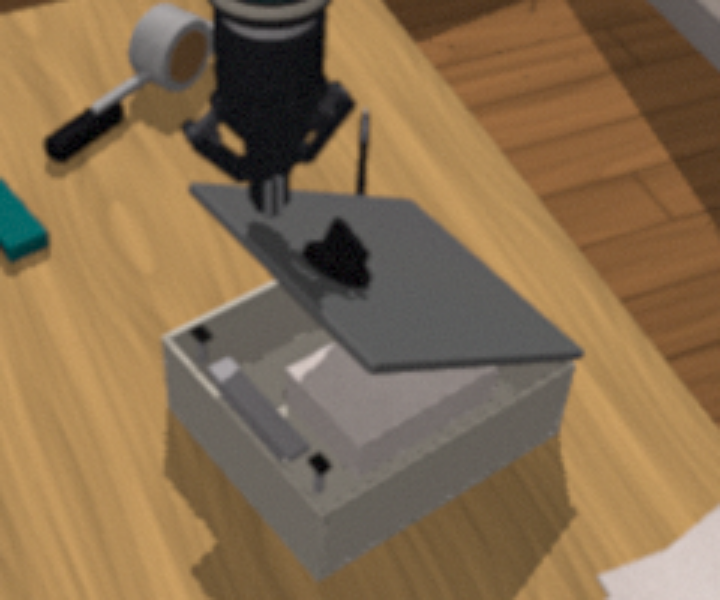

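The closed fingers are above the free plate to the left of the wing (270,210 in the zoom). I'll push the lid down along its arc.

Call:
{"api": "arm_command", "payload": {"increments": [[[0, 0, 0, 4, 0, 0, 0], [0, 0, 0, 8, 0, 0, 0], [0, 0, 0, 12, 0, 0, 0], [0, -1, -2, 16, 0, 0, 0], [0, -1, -4, 20, 0, 0, 0]]]}}

```text
time: 3.3
ee_pos: [582.2, 28.0, 212.6]
tool_rot: [180.0, 0.0, 91.6]
ft_force: [0.2, -0.9, 0.8]
finger_gap: -0.1
```

Call:
{"api": "arm_command", "payload": {"increments": [[[0, 0, -2, 4, 0, 0, 0], [0, -1, -4, 8, 0, 0, 0], [0, -1, -6, 13, 0, 0, 0], [0, -2, -8, 18, 0, 0, 0], [0, -2, -10, 23, 0, 0, 0]]]}}

```text
time: 3.8
ee_pos: [572.1, 25.7, 189.5]
tool_rot: [-180.0, 0.0, 91.6]
ft_force: [-0.0, 0.2, -0.1]
finger_gap: -0.3
```

```bash
cat > snap.py <<'E'
import sys
from bench import *
import cv2,pickle,numpy as np
n,tag=sys.argv[1:3]
d=get_image(n);s=observe();print(s["time"],s["ee_pos"],s["tool_rot"],s["ft_force"],s["ft_torque"],s["finger_gap"])
pickle.dump(d,open(f"{tag}.pkl","wb"));cv2.imwrite(f"pics/{tag}_full.png",d["img"][:,:,::-1])
b=[int(v) for v in sys.argv[3:7]]
a=d["img"][b[1]:b[3],b[0]:b[2],::-1];k=min(700/a.shape[1],590/a.shape[0]);cv2.imwrite(f"pics/{tag}.png",cv2.resize(a,None,fx=k,fy=k,interpolation=2))
E
python3 snap.py side side3 150 75 390 275
```

```text
3.85 [571.63727372  25.72872602 188.76530349] [-1.79936902e+02  5.69941678e-04  9.16251043e+01] [ 1.4562903  -0.41076152 -0.48753206] [-0.04392183 -0.16436778  0.03455567] 0.2292745253021382
```

View pics/side3.png

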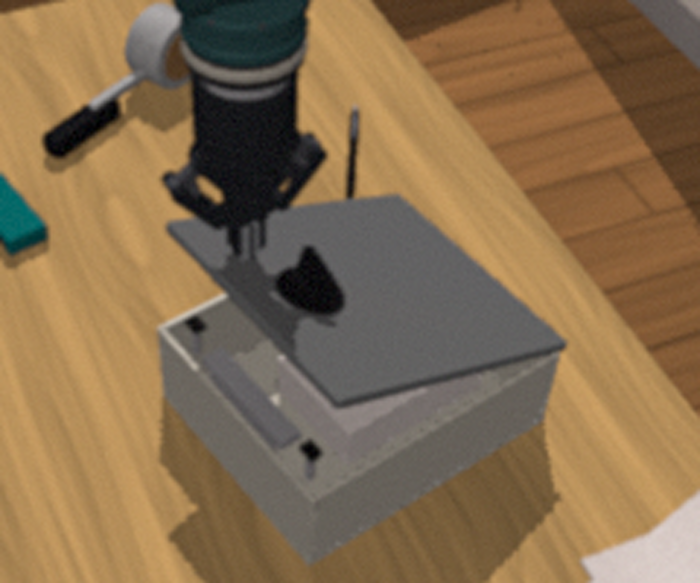

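The lid is swinging down with almost no force. I'll continue along the arc.

Call:
{"api": "arm_command", "payload": {"increments": [[[0, 0, -2, 5, 0, 0, 0], [0, 0, -4, 10, 0, 0, 0], [0, -1, -5, 15, 0, 0, 0], [0, -1, -7, 20, 0, 0, 0], [0, -1, -8, 25, 0, 0, 0]]]}}

```text
time: 4.35
ee_pos: [564.2, 24.5, 164.5]
tool_rot: [-180.0, 0.0, 91.6]
ft_force: [-0.7, 0.1, 1.3]
finger_gap: 0.4
```

Call:
{"api": "arm_command", "payload": {"increments": [[[0, 0, -1, 5, 0, 0, 0], [0, 0, -2, 10, 0, 0, 0], [0, -1, -3, 15, 0, 0, 0], [0, -1, -4, 20, 0, 0, 0], [0, -1, -5, 25, 0, 0, 0]]]}}

```text
time: 4.85
ee_pos: [559.3, 23.3, 139.5]
tool_rot: [-180.0, 0.0, 91.6]
ft_force: [0.8, -0.5, 1.0]
finger_gap: -0.0
```

Call:
{"api": "arm_command", "payload": {"increments": [[[0, 0, -1, 4, 0, 0, 0], [0, 0, -1, 8, 0, 0, 0], [0, 0, -1, 11, 0, 0, 0], [0, 0, -1, 14, 0, 0, 0], [0, 0, -1, 16, 0, 0, 0]]]}}

```text
time: 5.35
ee_pos: [558.3, 23.4, 123.6]
tool_rot: [-180.0, -0.0, 91.6]
ft_force: [0.0, -0.2, 0.2]
finger_gap: 0.1
```

Call:
{"api": "arm_command", "payload": {"increments": [[[0, 0, 0, 2, 0, 0, 0], [0, 0, 0, 4, 0, 0, 0], [0, 0, 0, 6, 0, 0, 0], [0, 0, 0, 6, 0, 0, 0]]]}}

```text
time: 5.75
ee_pos: [558.4, 23.4, 117.7]
tool_rot: [-180.0, -0.0, 91.6]
ft_force: [-0.1, 0.8, -0.5]
finger_gap: 0.6
```

```bash
python3 snap.py side side4 150 75 390 275
```

```text
5.8 [558.37631789  23.41201555 117.81247209] [-1.79993048e+02 -4.32337064e-03  9.16304251e+01] [1.44940395 0.41379385 0.68605698] [ 0.00813885 -0.05875784  0.05458799] -0.09981699047779082
```

View pics/side4.png

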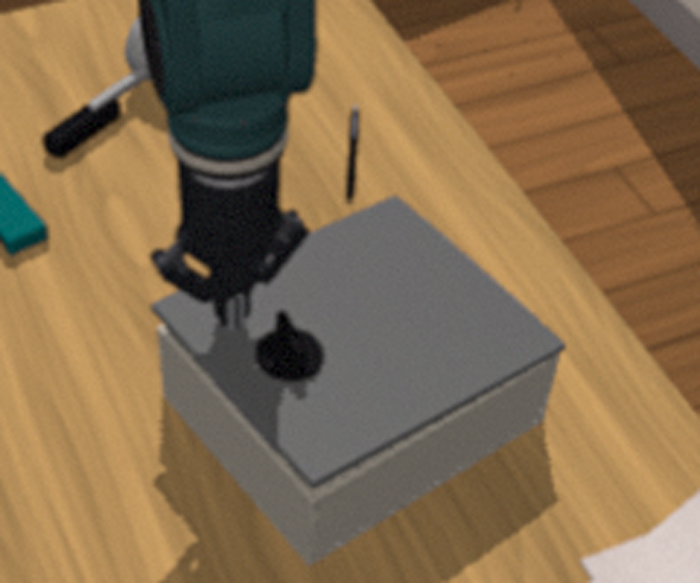

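Call:
{"api": "arm_command", "payload": {"increments": [[[0, 0, 0, 1, 0, 0, 0], [0, 0, 0, 2, 0, 0, 0], [0, 0, 0, 3, 0, 0, 0], [0, 0, 0, 3, 0, 0, 0]]]}}

```text
time: 6.2
ee_pos: [558.3, 23.4, 114.9]
tool_rot: [-180.0, 0.0, 91.6]
ft_force: [0.2, -0.2, 0.9]
finger_gap: -0.1
```

Call:
{"api": "arm_command", "payload": {"increments": [[[0, 0, 0, 1, 0, 0, 0], [0, 0, 0, 2, 0, 0, 0], [0, 0, 0, 2, 0, 0, 0]]]}}

```text
time: 6.5
ee_pos: [558.3, 23.4, 112.8]
tool_rot: [-180.0, 0.0, 91.6]
ft_force: [-1.8, -1.1, 2.0]
finger_gap: -0.1
```

Call:
{"api": "arm_command", "payload": {"increments": [[[0, 0, 0, -20, 0, 0, 0], [0, 0, 0, -60, 0, 0, 0], [85, 0, 10, -105, 0, 0, 0], [85, -10, 20, -145, 0, 0, 0], [85, -25, 28, -157, 0, 0, 0]]]}}

```text
time: 7.0
ee_pos: [588.6, -0.6, 274.0]
tool_rot: [179.7, 0.0, 91.7]
ft_force: [0.4, 0.4, 0.0]
finger_gap: 43.4
```

Call:
{"api": "arm_command", "payload": {"increments": [[[85, 0, 0, 0, 0, 0, 0], [85, 0, 0, 0, 0, 0, 0]]]}}

```text
time: 7.2
ee_pos: [587.0, -0.7, 269.0]
tool_rot: [-180.0, -0.0, 91.6]
ft_force: [-0.6, 0.7, -0.6]
finger_gap: 72.4
```

```bash
python3 snap.py wrist w5 150 30 450 340;python3 snap.py side side5 180 105 390 275;python3 snap.py scene sc5 205 115 355 265
```

```text
7.25 [ 5.86573635e+02 -4.28535204e-01  2.68743358e+02] [-1.79907065e+02 -3.11424415e-02  9.16230518e+01] [-0.98067782 -0.24655728 -0.5121109 ] [0.02976845 0.01396291 0.0037319 ] 78.91945750303725
7.3 [ 5.86414201e+02 -2.83742579e-01  2.68742848e+02] [-1.79893935e+02 -2.91644926e-02  9.16397080e+01] [-0.28663628  0.85041245  0.21823992] [ 0.05272288  0.01885999 -0.02253753] 84.40706373915268
7.35 [ 5.86396518e+02 -2.53383736e-01  2.68919891e+02] [-1.79901186e+02 -2.42629279e-02  9.16513848e+01] [ 0.31653605 -0.38481942 -0.58574281] [-0.04686371  0.03502448  0.03053567] 85.1118830531259
```

View pics/w5.png

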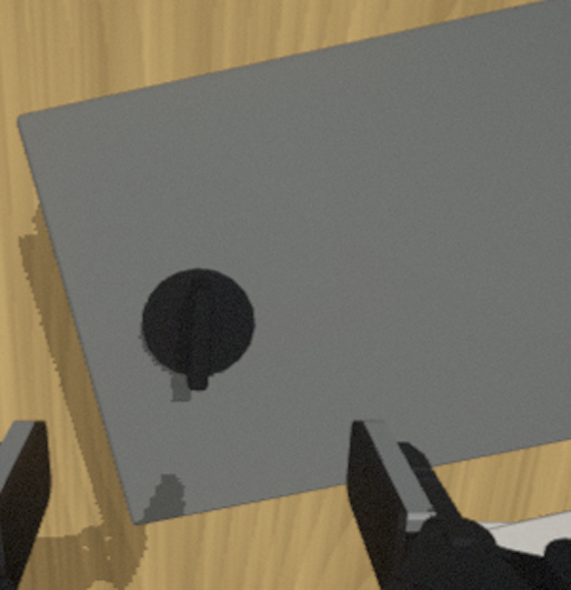

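View pics/side5.png

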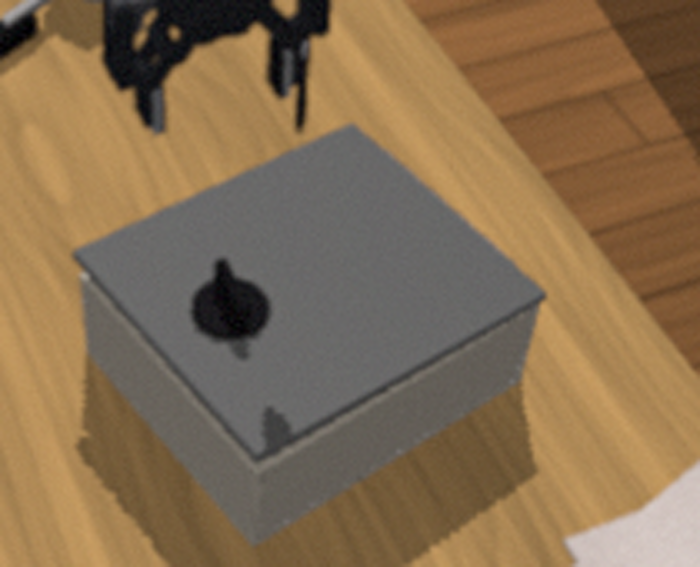

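```bash
python3 - <<'E'
import cv2,numpy as np
a=cv2.imread("pics/w5_full.png")[160:245,215:300].astype(float);a=cv2.GaussianBlur(a,(0,0),.6);a=np.clip(a*5-20,0,255).astype('uint8');cv2.imwrite("pics/w5z.png",cv2.resize(a,(595,595),interpolation=2))
E
cat > fit3.py <<'E'
from geo import *
from scipy.optimize import least_squares
f0=np.load("fit.npy")
d=pickle.load(open("w5.pkl","rb"));k=700/300 if 700/300<590/310 else 590/310
o=np.array([150,30]);pk=lambda p:np.array(p)/k+o
P=[(265,113,10),(265,-113,10)];p=pk([(18,117),(135,523)]);fc=pk([(198,322)])
def f(v): return np.r_[(proj(d,lid(v[:3],v[3],P))-p).ravel(),(proj(d,lid(v[:3],v[3],(204,0,16)))-fc).ravel(),(np.array(v)-[*f0[:3],.04])/[1.5,1.5,.008,.02]]
r=least_squares(f,[*f0[:3],.04]);print(r.x,f(r.x).round(1));np.save("fit3.npy",r.x);c,th=r.x[:3],r.x[3]
print("grip",lid(c,th,(204,0,29)),"axis top home",lid(c,0,(204,0,29)), np.degrees(c[2]))
for ph in np.arange(0,.45,.1):
    print(ph,((proj(d,lid(c,th,[(204-s*25*np.sin(ph),s*25*np.cos(ph),40) for s in (1,-1)]))-[215,160])*7).round().tolist())
E
python3 fit3.py
```

```text
[ 6.59474699e+02 -1.16846176e+01  2.33976312e-01  1.48823519e-02] [-0.7 -0.4 -0.4 -0.1  0.6  0.3  0.8 -0.5  0.4 -1.3]
grip [[588.90557754 -28.50417494 127.03267625]] axis top home [[588.46378923 -28.60947147 124.        ]] 13.40585520306628
0.0 [[239.0, 157.0], [320.0, 520.0]]
0.1 [[259.0, 154.0], [301.0, 522.0]]
0.2 [[280.0, 153.0], [282.0, 524.0]]
0.30000000000000004 [[300.0, 154.0], [262.0, 523.0]]
0.4 [[320.0, 156.0], [243.0, 521.0]]
```

View pics/w5z.png

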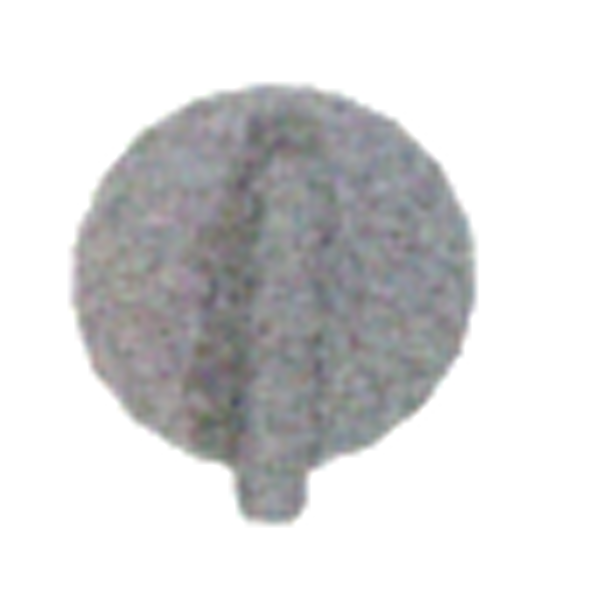

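```bash
python3 -c "
from inc import *
to([588.7,-28.5,150],89.1)"
```

```text
inc [-28.4   1.7 118.9] [-0.1 -0.   2.6]
```

Call:
{"api": "arm_command", "payload": {"increments": [[[45, -15, 1, 20, 0, 0, 2.6], [45, -28.4, 1.7, 60, 0, 0, 2.6], [45, -28.4, 1.7, 90, 0, 0, 2.6], [45, -28.4, 1.7, 110, 0, 0, 2.6], [45, -28.4, 1.7, 119, 0, 0, 2.6]]]}}

```text
time: 7.85
ee_pos: [588.1, -28.5, 148.6]
tool_rot: [-179.8, -0.0, 89.0]
ft_force: [-0.7, -0.3, -0.0]
finger_gap: 45.5
```

Call:
{"api": "arm_command", "payload": {"increments": [[[45, 0, 0, 0, 0, 0, 0], [45, 0, 0, 0, 0, 0, 0], [45, 0, 0, 0, 0, 0, 0]]]}}

```text
time: 8.15
ee_pos: [590.2, -29.1, 152.1]
tool_rot: [179.9, 0.0, 89.0]
ft_force: [-0.4, -0.2, -0.4]
finger_gap: 44.9
```

```bash
python3 snap.py side s6 180 105 390 275; python3 snap.py scene sc6 205 115 355 265; python3 snap.py wrist w6 100 100 412 384
```

```text
8.2 [590.12703708 -29.12701528 151.95323447] [1.79907219e+02 1.59813605e-02 8.90411875e+01] [-0.47868387  0.53781796 -1.07851524] [-0.01762172 -0.03084161 -0.02695971] 45.012001066267274
8.25 [590.03535677 -29.14893946 151.78572842] [1.79921084e+02 1.36687371e-02 8.90355931e+01] [-0.38784622  0.94669578  0.37909845] [-0.01779402  0.01354138 -0.02668444] 45.263518367966206
8.3 [589.94845282 -29.13918754 151.615573  ] [1.79935118e+02 1.04303114e-02 8.90370105e+01] [ 0.47171038  0.80607421 -0.144501  ] [-0.0104879   0.0241047   0.02907509] 45.06902676637627
```

View pics/s6.png

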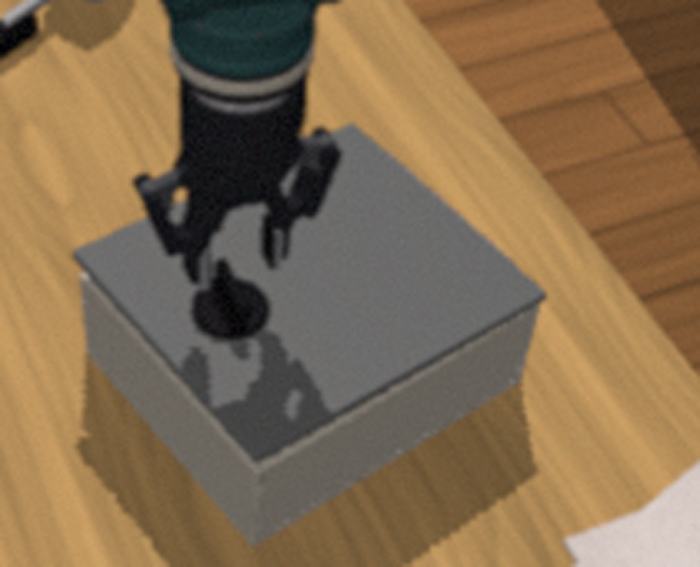

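View pics/w6.png

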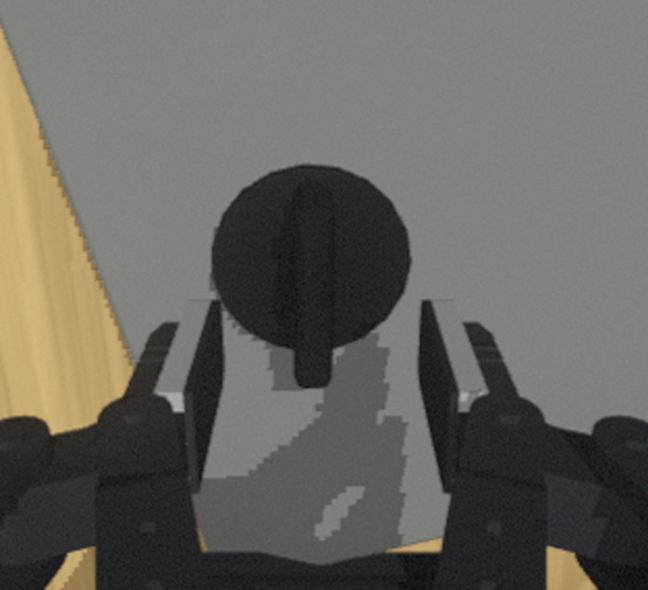

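Run:
```python
from geo import *
from inc import cur,to
d=pickle.load(open("w6.pkl","rb"));k=590/284
def bp(p,z):
    u=cv2.undistortPoints(np.array([[p]],float),d["mtx"],np.array([d["k1"],0,0,0,0.]))[0,0]
    Rm=R.from_rotvec(d["rvec"].ravel());C=-Rm.inv().apply(d["tvec"].ravel());v=Rm.inv().apply([*u,1]);return C+v*(z-C[2])/v[2]
q=lambda x,y:np.array([x,y])/k+[100,100]
for z in(112,114,117):print(z,bp(q(311.5,257),z))
for z in(136,138,141):print("wingtop ends",z,bp(q(314,186),z),bp(q(313,385),z))
to([588.7,-28.5,119],89.05)
```

```text
112 [588.09332413 -28.94976207 112.        ]
114 [588.13117777 -28.02705364 114.        ]
117 [588.18795824 -26.64299098 117.        ]
wingtop ends 136 [589.52970248   0.69890537 136.        ] [588.17519653 -55.05142939 136.        ]
wingtop ends 138 [589.55508829   1.38579626 138.        ] [588.2177773  -53.65680864 138.        ]
wingtop ends 141 [589.593167     2.41613258 141.        ] [588.28164844 -51.56487753 141.        ]
inc [ 0.6 -1.3 32.6] [ 0.1  0.  -0. ]
```

The wing is centred between the fingers (313,290 in the zoom) and lined up with the pads. I'll go down in steps while watching the force.

Call:
{"api": "arm_command", "payload": {"increments": [[[40, 1.5, -1.4, 10, 0, 0, 0.4], [40, 1.5, -1.4, 18, 0, 0, 0.4], [40, 1.5, -1.4, 24, 0, 0, 0.4], [40, 1.5, -1.4, 28, 0, 0, 0.4], [40, 1.5, -1.4, 31, 0, 0, 0.4]]]}}

```text
time: 8.8
ee_pos: [588.1, -27.6, 119.4]
tool_rot: [-180.0, -0.0, 88.6]
ft_force: [-0.0, 0.7, 0.3]
finger_gap: 39.9
```

Call:
{"api": "arm_command", "payload": {"increments": [[[30, 0, 0, 0, 0, 0, 0], [20, 0, 0, 0, 0, 0, 0], [16, 0, 0, 0, 0, 0, 0]]]}}

```text
time: 9.1
ee_pos: [588.4, -27.7, 120.2]
tool_rot: [180.0, 0.0, 88.6]
ft_force: [0.5, 0.0, -0.6]
finger_gap: 16.0
```

Call:
{"api": "arm_command", "payload": {"increments": [[[16, 0, 0, 1, 0, 0, 0], [16, 0, 0, 2, 0, 0, 0], [16, 0, 0, 2, 0, 0, 0]]]}}

```text
time: 9.4
ee_pos: [588.3, -27.7, 118.1]
tool_rot: [180.0, 0.0, 88.6]
ft_force: [-1.0, -0.7, 4.7]
finger_gap: 16.5
```

Call:
{"api": "arm_command", "payload": {"increments": [[[0, 0, 0, 0, 0, 0, 0], [0, 0, 0, 0, 0, 0, 0], [0, 0, 0, 0, 0, 0, 0], [0, 0, 0, 0, 0, 0, 0]]]}}

```text
time: 9.8
ee_pos: [587.7, -27.6, 117.7]
tool_rot: [-179.9, 0.0, 88.6]
ft_force: [-5.6, -1.1, 4.7]
finger_gap: 8.9
```

```bash
python3 snap.py side s7 180 105 390 275
```

```text
9.85 [587.7259764  -27.64463265 117.75393816] [-1.79939644e+02  7.27912459e-03  8.86241916e+01] [-6.19773623 -2.17478153  3.40364937] [-0.22686491  1.48043558 -0.0883402 ] 8.95662850649215
```

View pics/s7.png

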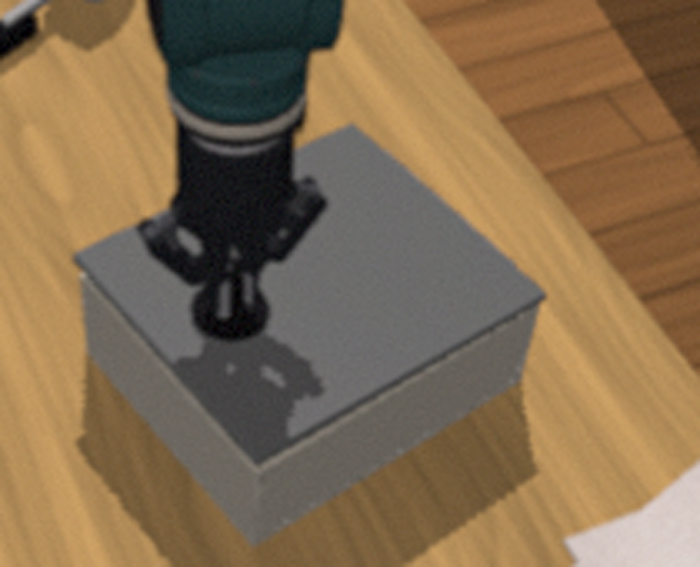

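Call:
{"api": "arm_command", "payload": {"increments": [[[0, 0, -0.5, 1, 0, 0, 0], [0, 0, -0.5, 1, 0, 0, 0], [0, 0, -0.5, 2, 0, 0, 0], [0, 0, -0.5, 2, 0, 0, 0]]]}}

```text
time: 10.25
ee_pos: [587.5, -27.7, 115.8]
tool_rot: [-180.0, 0.0, 88.6]
ft_force: [-4.9, -1.8, 3.5]
finger_gap: 8.8
```

Call:
{"api": "arm_command", "payload": {"increments": [[[0, 0, 0, 0.5, 0, 0, 0], [0, 0, 0, 1, 0, 0, 0], [0, 0, 0, 1, 0, 0, 0]]]}}

```text
time: 10.55
ee_pos: [587.4, -27.7, 115.0]
tool_rot: [-180.0, 0.0, 88.6]
ft_force: [-7.3, -1.4, 5.7]
finger_gap: 8.9
```

Call:
{"api": "arm_command", "payload": {"increments": [[[0, 0, 0, 0.5, 0, 0, 0], [0, 0, 0, 1, 0, 0, 0], [0, 0, 0, 1, 0, 0, 0]]]}}

```text
time: 10.85
ee_pos: [587.3, -27.7, 114.0]
tool_rot: [-180.0, 0.0, 88.6]
ft_force: [-7.7, -3.6, 7.8]
finger_gap: 8.6
```

Call:
{"api": "arm_command", "payload": {"increments": [[[0, 0.1, -0.6, 0.5, 0, 0, 0], [0, 0.1, -0.6, 1, 0, 0, 0], [0, 0.1, -0.6, 1, 0, 0, 0]]]}}

```text
time: 11.15
ee_pos: [587.2, -27.7, 113.3]
tool_rot: [180.0, 0.0, 88.6]
ft_force: [-5.9, -2.7, 7.8]
finger_gap: 8.8
```

```bash
python3 -c "
from bench import *
s=observe();print(s['ft_force'],s['ft_torque'],s['ee_pos'])"
```

```text
[-5.86757306 -2.65818868  7.83655372] [-0.42942155  1.1123918  -0.03600696] [587.21482227 -27.69886731 113.27875388]
```

Call:
{"api": "arm_command", "payload": {"increments": [[[0, 0, 0, 0.5, 0, 0, 0], [0, 0, 0, 0.5, 0, 0, 0], [0, 0, 0, 0.5, 0, 0, 0]]]}}

```text
time: 11.45
ee_pos: [587.2, -27.7, 112.9]
tool_rot: [180.0, 0.0, 88.6]
ft_force: [-6.2, -3.1, 9.4]
finger_gap: 8.8
```

Call:
{"api": "arm_command", "payload": {"increments": [[[0, 0.2, -0.5, 0.5, 0, 0, 0], [0, 0.2, -0.5, 0.5, 0, 0, 0], [0, 0.2, -0.5, 0.5, 0, 0, 0]]]}}

```text
time: 11.75
ee_pos: [587.2, -27.7, 112.8]
tool_rot: [179.9, 0.1, 88.6]
ft_force: [-5.9, -3.8, 13.8]
finger_gap: 8.7
```

Call:
{"api": "arm_command", "payload": {"increments": [[[0, 0, 0, 0.5, 0, 0, 0], [0, 0, 0, 0.5, 0, 0, 0], [0, 0, 0, 0.5, 0, 0, 0]]]}}

```text
time: 12.05
ee_pos: [587.2, -27.7, 112.8]
tool_rot: [179.9, 0.1, 88.6]
ft_force: [-7.4, -4.6, 19.8]
finger_gap: 8.6
```

Call:
{"api": "arm_command", "payload": {"increments": [[[0, 0, 0, 0.5, 0, 0, 0], [0, 0, 0, 0.5, 0, 0, 0], [0, 0, 0, 0.5, 0, 0, 0]]]}}

```text
time: 12.35
ee_pos: [587.2, -27.7, 112.7]
tool_rot: [179.9, 0.1, 88.6]
ft_force: [-10.0, -4.2, 26.2]
finger_gap: 8.8
```

Home was felt at TCP z ≈ 112.8, with about 12 N per mm beyond it. The edge load is about 14 N by estimate, so I'll back off.

Call:
{"api": "arm_command", "payload": {"increments": [[[0, 0, 0, -0.9, 0, 0, 0], [0, 0, 0, -0.9, 0, 0, 0]]]}}

```text
time: 12.55
ee_pos: [587.2, -27.7, 112.8]
tool_rot: [179.9, 0.1, 88.6]
ft_force: [-6.6, -3.9, 14.6]
finger_gap: 8.8
```

Call:
{"api": "arm_command", "payload": {"increments": [[[0, 0, 0, 0, 0, 0, 2], [0, 0, 0, 0, 0, 0, 4], [0, 0, 0, 0, 0, 0, 6], [0, 0, 0, 0, 0, 0, 8], [0, 0, 0, 0, 0, 0, 8]]]}}

```text
time: 13.05
ee_pos: [587.2, -27.7, 112.8]
tool_rot: [179.9, 0.0, 80.5]
ft_force: [-6.8, -4.4, 15.5]
finger_gap: 8.7
```

```bash
python3 -c "
from bench import *
s=observe();print(s['ft_force'],s['ft_torque'],s['ee_pos'],s['tool_rot'])"
```

```text
[-6.78703767 -4.41541303 15.53797346] [-0.61885558  1.14110013 -0.01572253] [587.21975629 -27.74373678 112.80096448] [1.79887838e+02 4.26101496e-02 8.05426298e+01]
```

Call:
{"api": "arm_command", "payload": {"increments": [[[0, 0, 0, 0, 0, 0, 2], [0, 0, 0, 0, 0, 0, 4], [0, 0, 0, 0, 0, 0, 6], [0, 0, 0, 0, 0, 0, 8], [0, 0, 0, 0, 0, 0, 8]]]}}

```text
time: 13.55
ee_pos: [587.3, -27.8, 112.8]
tool_rot: [179.9, 0.0, 72.5]
ft_force: [-5.8, -3.7, 14.6]
finger_gap: 9.2
```

```bash
python3 -c "
from bench import *
s=observe();print(s['ft_force'],s['ft_torque'],s['ee_pos'],s['tool_rot'])"
```

```text
[-5.79800397 -3.65136382 14.59462339] [-0.62623103  1.03496089 -0.05647797] [587.28942337 -27.78005837 112.80824618] [1.79874513e+02 2.80286789e-02 7.25424135e+01]
```

Call:
{"api": "arm_command", "payload": {"increments": [[[0, 0, 0, 0, 0, 0, 2], [0, 0, 0, 0, 0, 0, 4], [0, 0, 0, 0, 0, 0, 6], [0, 0, 0, 0, 0, 0, 8], [0, 0, 0, 0, 0, 0, 8]]]}}

```text
time: 14.05
ee_pos: [587.4, -27.9, 112.8]
tool_rot: [179.9, 0.0, 64.5]
ft_force: [-5.6, -4.0, 14.7]
finger_gap: 9.0
```

```bash
python3 -c "
from bench import *
s=observe();print(s['ft_force'],s['ft_torque'],s['ee_pos'],s['tool_rot'])"
```

```text
[-5.59671151 -4.01866461 14.6844138 ] [-0.74805084  0.96526132 -0.07695239] [587.37800449 -27.85282601 112.83928249] [1.79860980e+02 1.29294599e-02 6.45432098e+01]
```

Past the point of meeting the bar, the forces stay steady and there is no jam. I'll carry on turning.

Call:
{"api": "arm_command", "payload": {"increments": [[[0, 0, 0, 0, 0, 0, 4], [0, 0, 0, 0, 0, 0, 8], [0, 0, 0, 0, 0, 0, 12], [0, 0, 0, 0, 0, 0, 16], [0, 0, 0, 0, 0, 0, 16]]]}}

```text
time: 14.55
ee_pos: [587.4, -27.9, 112.8]
tool_rot: [179.9, -0.0, 48.5]
ft_force: [-5.9, -5.0, 12.8]
finger_gap: 8.7
```

```bash
python3 -c "
from bench import *
s=observe();print(s['ft_force'],s['ft_torque'],s['ee_pos'],s['tool_rot'])"
```

```text
[-5.8837472  -4.95728833 12.82727326] [-1.0220943   0.92767113 -0.06071712] [587.40908333 -27.94610672 112.8094245 ] [ 1.79853446e+02 -1.63304246e-02  4.84662127e+01]
```

Call:
{"api": "arm_command", "payload": {"increments": [[[0, 0, 0, 0.1, 0, 0, 4], [0, 0, 0, 0.1, 0, 0, 8], [0, 0, 0, 0.1, 0, 0, 12], [0, 0, 0, 0.1, 0, 0, 16], [0, 0, 0, 0.1, 0, 0, 16]]]}}

```text
time: 15.05
ee_pos: [587.5, -28.1, 112.8]
tool_rot: [179.8, -0.1, 32.5]
ft_force: [-4.6, -4.8, 14.3]
finger_gap: 8.9
```

Call:
{"api": "arm_command", "payload": {"increments": [[[0, 0, 0, 0, 0, 0, 3], [0, 0, 0, 0, 0, 0, 6], [0, 0, 0, 0, 0, 0, 9], [0, 0, 0, 0, 0, 0, 9]]]}}

```text
time: 15.45
ee_pos: [587.5, -28.2, 112.8]
tool_rot: [179.8, -0.1, 23.5]
ft_force: [-4.8, -6.6, 15.6]
finger_gap: 8.7
```

```bash
python3 -c "
from bench import *
s=observe();print(s['ft_force'],s['ft_torque'],s['ee_pos'],s['tool_rot'])"
```

```text
[-4.79967077 -6.59203118 15.60964399] [-1.34912647  0.98115577 -0.02003159] [587.4831211  -28.17052775 112.82683496] [ 1.79840003e+02 -7.32948218e-02  2.34970391e+01]
```

Call:
{"api": "arm_command", "payload": {"increments": [[[0, 0, 0, 0, 0, 0, 2], [0, 0, 0, 0, 0, 0, 4], [0, 0, 0, 0, 0, 0, 5], [0, 0, 0, 0, 0, 0, 5]]]}}

```text
time: 15.85
ee_pos: [587.5, -28.2, 112.8]
tool_rot: [179.8, -0.1, 18.6]
ft_force: [-4.7, -5.5, 14.7]
finger_gap: 9.0
```

```bash
python3 -c "
from bench import *
s=observe();print(s['ft_force'],s['ft_torque'],s['ee_pos'],s['tool_rot'])"
```

```text
[-4.67288353 -5.51582126 14.70739473] [-1.41316613  1.0103548  -0.09459543] [587.46595432 -28.20187328 112.82130311] [ 1.79843512e+02 -8.43610338e-02  1.85668515e+01]
```

Call:
{"api": "arm_command", "payload": {"increments": [[[0, 0, 0, 0, 0, 0, 1], [0, 0, 0, 0, 0, 0, 2], [0, 0, 0, 0, 0, 0, 2]]]}}

```text
time: 16.15
ee_pos: [587.5, -28.2, 112.8]
tool_rot: [179.8, -0.1, 16.6]
ft_force: [-5.2, -6.6, 15.8]
finger_gap: 8.4
```

```bash
python3 -c "
from bench import *
s=observe();print(s['ft_force'],s['ft_torque'],s['ee_pos'],s['tool_rot'])"
```

```text
[-5.24008812 -6.60695111 15.84990399] [-1.42948106  1.09059529  0.29362582] [587.46326838 -28.19368652 112.83945456] [ 1.79843274e+02 -8.78291165e-02  1.65919359e+01]
```

Call:
{"api": "arm_command", "payload": {"increments": [[[0, 0, 0, 0, 0, 0, 1], [0, 0, 0, 0, 0, 0, 1]]]}}

```text
time: 16.35
ee_pos: [587.5, -28.2, 112.8]
tool_rot: [179.8, -0.1, 15.6]
ft_force: [-5.0, -5.8, 14.6]
finger_gap: 8.9
```

```bash
python3 -c "
from bench import *
s=observe();print(s['ft_force'],s['ft_torque'],s['ee_pos'],s['tool_rot'])"
```

```text
[-4.96409819 -5.77570841 14.64937265] [-1.52193092  1.06679201  0.70660049] [587.4597967  -28.20547513 112.84472644] [ 1.79840677e+02 -8.85342962e-02  1.56190288e+01]
```

The stop is firm: the moment rose 0.4 N m per degree. I'll ease the turn, then raise gently while still gripping to test that the tongue holds.

Call:
{"api": "arm_command", "payload": {"increments": [[[0, 0, 0, -0.3, 0, 0, -1], [0, 0, 0, -0.6, 0, 0, -1.5], [0, 0, 0, -0.9, 0, 0, -1.5], [0, 0, 0, -1.2, 0, 0, -1.5], [0, 0, 0, -1.2, 0, 0, -1.5]]]}}

```text
time: 16.85
ee_pos: [587.4, -28.2, 113.3]
tool_rot: [179.9, -0.1, 17.1]
ft_force: [-1.5, -5.9, 5.7]
finger_gap: 8.5
```

```bash
python3 -c "
from bench import *
s=observe();print(s['ft_force'],s['ft_torque'],s['ee_pos'],s['tool_rot'])"
```

```text
[-1.47725008 -5.9112694   5.71369807] [-1.49124053  0.35785177  0.23014744] [587.44629827 -28.17223944 113.33979051] [ 1.79866993e+02 -5.73692008e-02  1.71178671e+01]
```

Call:
{"api": "arm_command", "payload": {"increments": [[[0, 0, 0, -0.3, 0, 0, 0], [0, 0, 0, -0.6, 0, 0, 0], [0, 0, 0, -0.6, 0, 0, 0]]]}}

```text
time: 17.15
ee_pos: [587.5, -28.2, 113.9]
tool_rot: [179.9, -0.1, 17.1]
ft_force: [-1.4, -5.9, 4.3]
finger_gap: 8.6
```

```bash
python3 -c "
from bench import *
s=observe();print(s['ft_force'],s['ft_torque'],s['ee_pos'],s['tool_rot'])"
```

```text
[-1.39782257 -5.92084039  4.26899915] [-1.48288185  0.36580157  0.18284914] [587.48556672 -28.18216871 113.87321133] [ 1.79868355e+02 -5.65091549e-02  1.71163069e+01]
```

Call:
{"api": "arm_command", "payload": {"increments": [[[0, 0, 0, -0.3, 0, 0, 0], [0, 0, 0, -0.6, 0, 0, 0], [0, 0, 0, -0.6, 0, 0, 0]]]}}

```text
time: 17.45
ee_pos: [587.5, -28.2, 114.3]
tool_rot: [179.9, -0.1, 17.1]
ft_force: [-0.0, -6.8, 0.7]
finger_gap: 8.6
```

The force dropped sharply at 114.3 mm, which means the tongue is holding. I'll ease the sideways load, open the jaws and retreat.

Call:
{"api": "arm_command", "payload": {"increments": [[[0, 0, 0.4, 0, 0, 0, 0], [12, 0, 0.4, 0, 0, 0, 0], [25, 0, 0.4, 0, 0, 0, 0], [35, 0, 0.4, 0, 0, 0, 0], [40, 0, 0.4, 0, 0, 0, 0]]]}}

```text
time: 17.95
ee_pos: [586.8, -27.5, 114.1]
tool_rot: [-180.0, -0.0, 17.1]
ft_force: [-0.7, -0.1, -0.4]
finger_gap: 40.2
```

Call:
{"api": "arm_command", "payload": {"increments": [[[40, 0, 0, -5, 0, 0, 0], [40, 0, 0, -20, 0, 0, 0], [40, 0, 0, -50, 0, 0, 0], [40, 0, 0, -90, 0, 0, 0], [40, 0, 0, -130, 0, 0, 0]]]}}

```text
time: 18.45
ee_pos: [586.3, -27.5, 245.9]
tool_rot: [-180.0, 0.0, 17.1]
ft_force: [1.6, -0.5, -0.3]
finger_gap: 40.2
```

Call:
{"api": "arm_command", "payload": {"increments": [[[40, 0, 0, -20, 0, 0, 0], [40, 0, 0, -30, 0, 0, 0], [40, 0, 0, -30, 0, 0, 0]]]}}

```text
time: 18.75
ee_pos: [587.1, -27.7, 274.9]
tool_rot: [180.0, -0.1, 17.1]
ft_force: [-0.0, -0.1, 0.7]
finger_gap: 40.3
```

```bash
python3 snap.py wrist w9 0 0 512 384; python3 snap.py side s9 180 105 390 275; python3 snap.py scene sc9 0 0 512 384
```

```text
18.8 [586.76185463 -27.64285769 273.65632492] [-1.79992084e+02  1.00421371e-02  1.71311643e+01] [0.57832639 0.62136072 0.0899417 ] [-0.01365801  0.03367299  0.06095496] 40.086743752721766
18.85 [586.48884274 -27.60536861 273.00455382] [-1.79961067e+02  7.10975882e-02  1.71312015e+01] [-0.57555443 -0.16520903 -0.24088981] [ 0.02756171 -0.05851184  0.01968821] 39.76678465605668
18.9 [586.34719395 -27.59046769 272.75997741] [-1.79946004e+02  9.98952705e-02  1.71278570e+01] [-0.22194051 -0.8513604  -0.19022836] [ 1.39226035e-03 -3.49820508e-02 -1.67018772e-05] 40.12848249111478
```

View pics/w9.png

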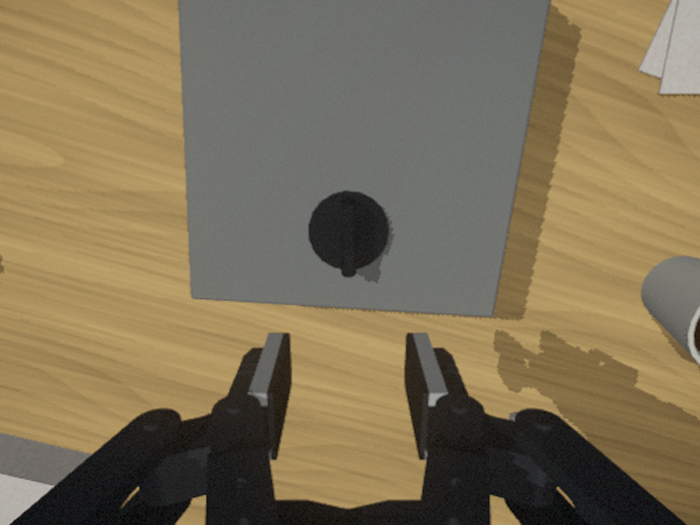

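View pics/s9.png

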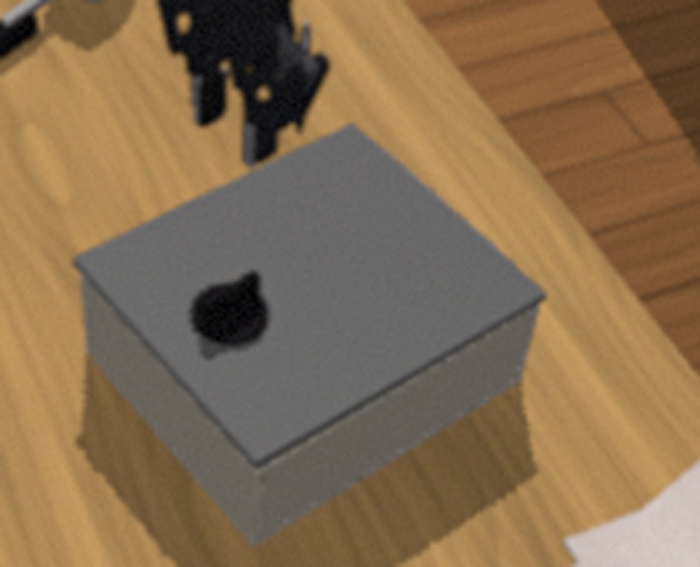

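View pics/sc9.png

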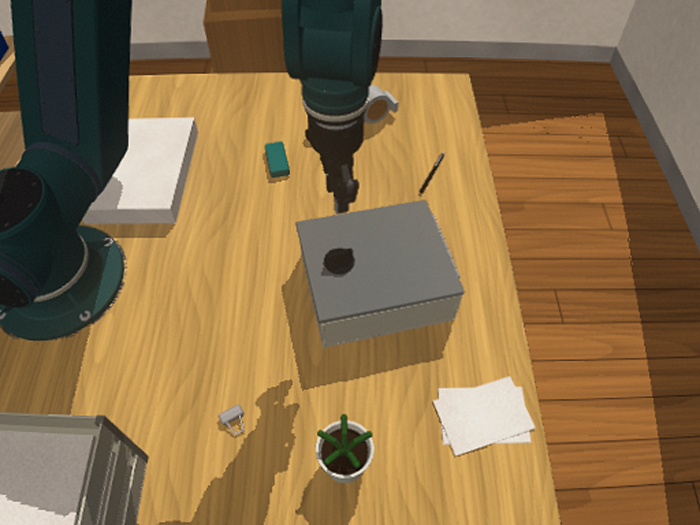

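Run:
```python
from geo import *
f=np.load("fit3.npy");c=f[:3]
def g(n):return cv2.cvtColor(pickle.load(open(n,"rb"))["img"],cv2.COLOR_RGB2GRAY).astype(np.float32)
d=pickle.load(open("side5.pkl","rb"))
a,b=g("side5.pkl"),g("s9.pkl")
# front edge midpoint patches; match b patch location in upsampled images
for y in(80,-80,-100):
    p0=proj(d,lid(c,.034,(265,y,5)))[0];p1=proj(d,lid(c,.034-1/265,(265,y,5)))[0]
    x,yy=p0.round().astype(int);U=8
    col=lambda im:cv2.resize(im[yy-12:yy+13,x-2:x+3].mean(1,keepdims=True),(1,25*U),interpolation=cv2.INTER_CUBIC).ravel()
    A,B=col(a),col(b);ss=range(-32,33)
    e=[np.mean((np.roll(A,s)-B)[40:-40]**2) for s in ss]
    print(y,"shift px",ss[int(np.argmin(e))]/U,"px per mm down",(p1-p0).round(2))
```

```text
80 shift px 2.75 px per mm down [0.   0.29]
-80 shift px 2.875 px per mm down [-0.03  0.28]
-100 shift px 3.25 px per mm down [-0.03  0.28]
```

```bash
python3 -c "
from bench import *
s=observe();print(s['time'],s['ft_force'],s['joint_velocities'].round(1));print(finish_job())"
```

```text
18.9 [-0.22194051 -0.8513604  -0.19022836] [ 0.1  0.  -0.   0.2 -0.1  0. ]
the job is handed in; nothing more can be done
None
```

The dry box is shut and latched, and I handed the job in at 18.9 s with the gripper clear of everything.

- **Closing:** I swung the lid down with closed fingers on the free plate beside the wing. I then gripped the wing, pressed the lid home and turned the wing clockwise to its stop. The press was about 15 N at the tool. The turn ran about 72° with no jam, and the stop showed as a firm rise in moment.
- **Hold test:** While I eased the pressure, the lid came up about 1.5 mm at the knob. The force then dropped sharply, which is where I judge the tongue caught.
- **After release:** The pictures show the wing pointing front to back and the lid well below its ajar height. The drop at the front edge works out at about 10 mm, more than the 4–5 mm I expected from the forces. I trust it only as "clearly lower".
- **Press too far:** While feeling for the edge I went too far and the tool force briefly read 26 N. Taking off the lifter's share, I estimate about 15 N on the frame edge, under the 25 N limit. I backed off at once.
- **Other things:** By eye, the hub, pot and clip look unmoved in the last scene picture. I did not measure them again.

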